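Shut down the brush sander and hold its guard open

ROBOT

A 6-joint arm with a two-finger parallel gripper is mounted at the origin on the work surface. World frame = base frame: x ahead of the robot, y to its left, z up, the work surface at z = 0. Lengths are in m, angles in rad, forces in N, time in s.
With the tool pointing down it reaches from about 0.35 to 0.775 m from the base axis. Payload 7.3 kg.
Tool frame: the origin (TCP) lies at the centre of the arm's flange, where the gripper is bolted on; the fingertips stand 178 mm ahead of it and the grasp point (between the pads) lies 159 mm ahead of it; z points along the fingers, y is the line along which they close (so a half turn about z gives the same grasp; the last joint's range is limited). The gripper opens to 92 mm and grips with 3 to 60 N. Pads are 19 mm wide; open, the fingers measure 130 mm over their backs; the gripper's body (75 mm by 190 mm) begins 47 mm behind the grasp point.
Start: joints at [-1.32, 0.342, 1.524, -0, 1.275, -0.146], TCP at [0.203, -0.484, 0.405] pointing down, gripper open.
Joint ranges: [-2.53, 2.53], [-0.77, 2.02], [0.04, 2.7], [-1, 4.14], [0.28, 2.66], [-3.11, 3.11]. Speed limits (rad/s): [2.57, 2.57, 3.14, 3.14, 3.14, 3.14].

INTERFACE

Orientations are given as [roll, pitch, yaw] about the fixed x, y, z axes, in that order (R = Rz(yaw) Ry(pitch) Rx(roll)).
In Python, from cell import robot, camrig, job gives the robot as it stands (robot), with the cameras (camrig) and the job (job).
- The arm moves only by the tool pendant, called after "Call:" by a JSON object that holds its "name" and its "arguments". Schema: {"type":"object","properties":{"deltas":{"type":"array","items":{"type":"number"},"minItems":6,"maxItems":48},"jaw":{"type":"number"},"clamp_n":{"type":"number"},"only":{"type":"string"},"quiet":{"type":"boolean"},"lines":{"type":"string"}},"required":["deltas"],"additionalProperties":false}. deltas is one flat list of numbers that holds 1 to 8 rows one after another, with no inner brackets; each row has 6 numbers: dx, dy, dz in parts of the range, where 1.0 means 0.8 m, then a rotation vector rx, ry, rz in parts of the range, where 1.0 means 180 degrees; each row shifts and turns the commanded pose from where the row before left it, along the tool's axes as they then stand; what a row does not reach is not made up. A row lasts 1/12 s, in which the tool goes at most 0.0417 m and 0.125 rad, less where a joint would pass 70% of its speed; a pose out of reach is approached as far as the arm can. jaw is the finger opening in m, set as the call begins (left out keeps the last). The fingers move at their own pace and stop on an object; clamp_n is the grip in N (left out, the last holds). Time passes only in rows, so rows that do not move let the fingers close. The tool returns the time, the measured TCP pose, the force, the opening and the grip force at its end. only (a regular expression) keeps the lines of the reply that match it, lines (a string "A,B") keeps lines A to B, and quiet returns only ok. No shift or turn number may pass 1 either way. Input that does not fit is refused with a message, and nothing moves.
- robot.observe(): the state, without advancing time (a new reading comes with each control period).
- camrig.read_camera(name): name is "side" or "top" or "wrist"; returns a dict with "image" (480x640x3 uint8, red, green, blue), "fx", "fy", "cx", "cy" (pixels), "k1" (the pictures are not rectified: a ray, as slopes to the right and down, at radius r is drawn at 1 + k1 r^2 times it, then the intrinsics apply), "pose" (4x4, takes a point from camera to world coordinates). Camera axes: x right, y down, z forward; pixel columns grow to the right and rows downward; lengths in m; the calibration is good to about 2 mm. A picture is of the moment at which its call begins. There is no depth.
- job.hand_in(): hands the job in; it is judged then, once.
The state is a dict: "time": time; "qpos": joint angles; "qvel": joint speeds; "joint_efforts": joint torques, N m; "tool_pos": TCP position; "tool_rot": TCP orientation; "contact_force": force on the tool from outside, world axes, zero at the start; "torque": the same for the moment, N m; "opening": finger opening in m; "grip_force": force on a finger pad.
Only numpy, scipy, OpenCV 4.12 (cv2) and the standard library are available. Lean on these libraries where they do the work, as an engineer would, in place of code of your own. Each camera call takes 0.05 s, during which the arm holds its last target. There are 200 camera calls.

TASK

Shut down the bench brush sander before its roller is inspected: on the grey button box press the red, then the white, then the blue button, each fully down and let up again, one at a time, with the guard still shut. Then take the yellow guard by its black bar, raise it to about 50 degrees from shut, and keep holding it there: it springs shut if let go, so finish with the fingers holding it motionless. Leave the tin, the brush and the sanding block where they are.

Things in the scene. Friction and masses are not known exactly. Their poses are not given: they have to be found in the camera images.
- machine: bench-top brush sander, fixed to the bench: green housing 240 x 280 x 110 mm (x, y, z) on a dark plate 260 x 300 x 6 mm, bristle roller inside under the guard. Origin: centre of its underside on the bench; x points from the guard's bar towards its hinge, y along the hinge, z up. Its place and yaw differ (within 20 degrees of the robot's x)
- guard (a joint): angle of the yellow guard, rad: 0 shut (level), grows as its bar side rises, stop at 1.4; 50 degrees is 0.873. A spring (0.24 N m shut, 0.41 N m at 50 degrees) and its weight (0.45 kg, up to 30 percent more or less) close it from every angle; raising it by the bar takes about 3 to 6 N
- guard_hinge (a point): mid-point of the guard's hinge line, which runs along machine y: 106 mm from the machine's centre along its x, 111.5 mm above the bench. The guard is a yellow plate 200 x 250 x 6 mm; shut, it lies level from 5 to 205 mm on the machine -x side of this line, underside at this height. Ribs 6 mm high along its two sides. Frame turns with the guard
- guard_bar (a point): middle of the black round bar on the guard: 12 mm thick, 110 mm long along machine y, centre 45 mm above the guard's upper face, a post at each end. Shut, it is 165 mm from the hinge line towards machine -x and 51 mm above it (162.5 mm above the bench); it swings with the guard, up and towards machine +x. Frame turns with the guard
- station: grey push-button box, fixed to the bench, 180 x 66 x 50 mm (x, y, z), on the left or the right of the machine. Origin: centre of its underside; its x runs along the row of three buttons, which are 55 mm apart. The order of the colours along the row differs from start to start
- btn_red_top (a point): red round push button, 28 mm across, in a black collar 44 mm across that stands 12 mm above the top of the grey button box. Point: centre of the button's top face, 72 mm above the bench at rest. It goes straight down.
- btn_white_top (a point): white round push button, 28 mm across, in a black collar 44 mm across that stands 12 mm above the top of the grey button box. Point: centre of the button's top face, 72 mm above the bench at rest. It goes straight down.
- btn_blue_top (a point): blue round push button, 28 mm across, in a black collar 44 mm across that stands 12 mm above the top of the grey button box. Point: centre of the button's top face, 72 mm above the bench at rest. It goes straight down.
- btn_red (a joint): travel of the red button, m: 0 up, 0.006 fully down; counts as pressed beyond 0.0045 and as let up below 0.002. Springs back; fully down takes 4 N
- btn_white (a joint): travel of the white button, m: 0 up, 0.006 fully down; counts as pressed beyond 0.0045 and as let up below 0.002. Springs back; fully down takes 4 N
- btn_blue (a joint): travel of the blue button, m: 0 up, 0.006 fully down; counts as pressed beyond 0.0045 and as let up below 0.002. Springs back; fully down takes 4 N
- tin: bystander: brass-coloured wax tin with a paper band, 84 mm across, 75 mm high, standing loose on the side of the machine away from the button box. Origin: centre of its underside
- brush: bystander: loose wooden-handled brush, 200 mm long along its x (handle towards -x), lying on the bench beside one far corner of the machine. Origin: under its middle
- sander: bystander: loose cork sanding block 110 x 62 x 30 mm, lying on the bench beside the machine's other far corner. Origin: centre of its underside

How it is judged:
By the outcome, as a careful person would: the job done as asked, in the order asked, and still so for the second after the job is handed in, while the arm keeps its last pose, push and grip.
It also fails if it takes over 64 s, if anything falls off the work surface, if the arm or the gripper's body presses on something with over 40 N, if the wrist force passes 120 N, or if a joint passes its speed limit or range.

## Working session

There is one attempt and no reset: what is moved stays moved. The work goes in short steps, Python scripts to look and compute and a tool call to move; the robot and the scene stay as the last step left them, time stands still between calls to the robot, and variables do not carry over. Pictures are saved under pics/ and viewed, at most 10 in all, crops included, and the job is handed in when it is done.

```bash
ls; mkdir -p pics
```

Run:
```python
from cell import robot, camrig, job
import cv2
for n in("top","side"):
    c=camrig.read_camera(n);cv2.imwrite(f"pics/{n}0.png",c["image"][:,:,::-1]);print(n,c["fx"],c["cx"],c["cy"],c["k1"],c["pose"].round(3).tolist())
print(robot.observe())
```

```text
cell.py
pics
top 580.1523367678018 311.32731487865533 234.76946792429854 -0.033276426021716154 [[-0.001, -0.981, 0.193, 0.3], [-1.0, 0.007, 0.028, -0.026], [-0.029, -0.193, -0.981, 1.367], [0.0, 0.0, 0.0, 1.0]]
side 577.5555989239042 317.8633078878278 234.65047528569758 -0.1439806725348993 [[-0.991, -0.097, 0.091, 0.445], [-0.133, 0.741, -0.658, 0.722], [-0.004, -0.664, -0.747, 0.943], [0.0, 0.0, 0.0, 1.0]]
{'time': 0.1, 'qpos': array([-1.32001738e+00,  3.42656189e-01,  1.52491897e+00, -4.63785127e-06,
        1.27535608e+00, -1.46012180e-01]), 'qvel': array([-0.00100385, -0.00155651, -0.00357215,  0.000306  ,  0.00141202,
        0.00061635]), 'joint_efforts': array([ 1.39038126e-03, -4.32003307e+01, -2.44694817e+01,  7.19160866e-02,
        5.26016636e-02, -4.74628132e-05]), 'tool_pos': array([ 0.20287767, -0.48409424,  0.40411353]), 'tool_rot': array([-3.14026766e+00, -1.90368959e-04,  3.96792355e-01]), 'contact_force': array([-0.11903999, -0.70364456, -0.07494155]), 'torque': array([ 0.07478417, -0.01149575,  0.0225081 ]), 'grip_force': 0.0, 'opening': 0.09156319052501574}
```

View pics/top0.png

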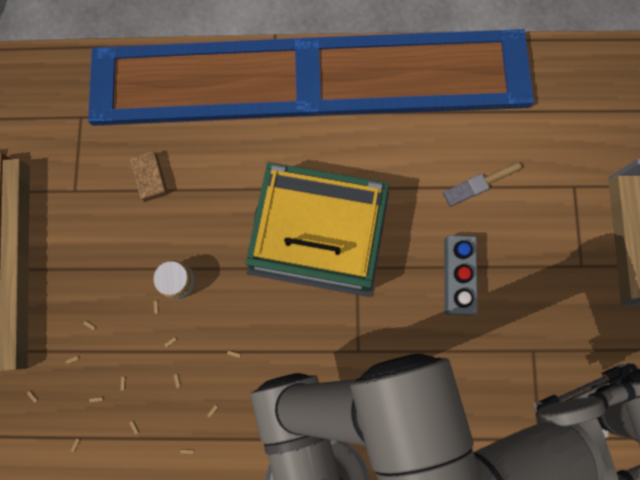

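View pics/side0.png

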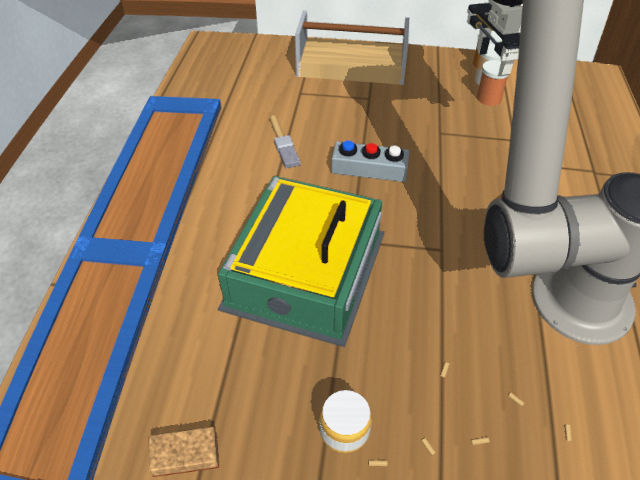

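The top view shows the button row at blue (464,250), red (464,273) and white (464,298), and the bar from (287,242) to (338,250). In the side view the buttons are at (348,146), (371,149) and (395,152), and the bar runs from (342,207) to (324,258).

Create h.py:
```python
import numpy as np, cv2
from scipy.optimize import least_squares
from scipy.spatial.transform import Rotation as R
def ray(c,uv):
    x=(np.array(uv)-[c["cx"],c["cy"]])/[c["fx"],c["fy"]]
    s=x.copy()
    for _ in range(20): s=x/(1+c["k1"]*(s@s))
    P=np.array(c["pose"]); d=P[:3,:3]@np.r_[s,1]; return P[:3,3],d/np.linalg.norm(d)
def tri(obs):
    A=np.zeros((3,3));b=np.zeros(3);L=[ray(c,u) for c,u in obs]
    for o,d in L: M=np.eye(3)-np.outer(d,d);A+=M;b+=M@o
    p=np.linalg.solve(A,b); return p,max(np.linalg.norm((np.eye(3)-np.outer(d,d))@(p-o)) for o,d in L)
def onz(c,uv,z):
    o,d=ray(c,uv); return o+d*(z-o[2])/d[2]
def blob(c,near,kind,r=13):
    im=c["image"].astype(int);u,v=near
    R_,G,B=im[...,0],im[...,1],im[...,2]
    m={"red":(R_>100)&(G<60)&(B<60),"blue":(B>110)&(R_<80),"white":(R_>150)&(B>150)&(G>150),"black":(R_+G+B<110)}[kind]
    w=np.zeros_like(m);w[v-r:v+r+1,u-r:u+r+1]=1
    n,l,s,ce=cv2.connectedComponentsWithStats((m&w).astype(np.uint8))
    i=1+np.argmax(s[1:,4]); return ce[i],s[i],(l==i)
def tool_delta(st,target_grasp,Rt):
    "target grasp point world & orientation -> delta in current tool axes"
    R0=R.from_euler("xyz",st["tool_rot"]); Rt=R.from_matrix(Rt)
    tcp=np.array(target_grasp)-0.159*Rt.as_matrix()[:,2]
    return R0.inv().apply(tcp-st["tool_pos"]),(R0.inv()*Rt).as_rotvec()
```

Run:
```python
from cell import robot, camrig, job
from h import *
t=camrig.read_camera("top");s=camrig.read_camera("side")
for k,a,b in(("blue",(464,250),(348,146)),("red",(464,273),(371,149)),("white",(464,298),(395,152))):
    u,sa,_=blob(t,a,k);v,sb,_=blob(s,b,k)
    print(k,u.round(1),sa[4],v.round(1),sb[4],tri([(t,u),(s,v)]),onz(t,u,.072).round(4),onz(s,v,.072).round(4))
for n,c,q,r in(("top",t,(312,246),32),("side",s,(333,232),34)):
    ce,sx,m=blob(c,q,"black",r); ys,xs=np.nonzero(m); print(n,ce,sx,[ (xs[i],ys[i]) for i in (xs.argmin(),xs.argmax(),ys.argmin(),ys.argmax())])
    u,v=q; cv2.imwrite(f"pics/{n}_bar.png",cv2.resize(c["image"][v-45:v+45,u-60:u+60,::-1],None,fx=6,fy=6,interpolation=cv2.INTER_CUBIC))
a=cv2.imread("pics/top_bar.png");b=cv2.imread("pics/side_bar.png")
cv2.imwrite("pics/bars.png",cv2.resize(np.vstack([a,b]),(396,594)))
```

```text
blue [463.6 248.5] 115 [348.  145.5] 98 (array([ 0.51950844, -0.3312475 ,  0.07213976]), np.float64(0.00044627744940146013)) [ 0.52   -0.3313  0.072 ] [ 0.5191 -0.3313  0.072 ]
red [463.9 272.7] 124 [371.  148.3] 96 (array([ 0.4651054 , -0.32942167,  0.07100002]), np.float64(0.0002597898738626648)) [ 0.4652 -0.3292  0.072 ] [ 0.4648 -0.3281  0.072 ]
white [464.2 297.4] 95 [389.2 160.9] 121 (array([ 0.4164202 , -0.33725853,  0.03019816]), np.float64(0.0027807231962636205)) [ 0.4101 -0.3271  0.072 ] [ 0.4204 -0.2894  0.072 ]
top [311.48979592 244.51020408] [285 239  55  15 196] [(np.int64(285), np.int64(239)), (np.int64(339), np.int64(249)), (np.int64(285), np.int64(239)), (np.int64(336), np.int64(253))]
side [332.69553073 229.23743017] [322 202  23  61 358] [(np.int64(322), np.int64(245)), (np.int64(344), np.int64(202)), (np.int64(341), np.int64(202)), (np.int64(323), np.int64(262))]
```

View pics/bars.png

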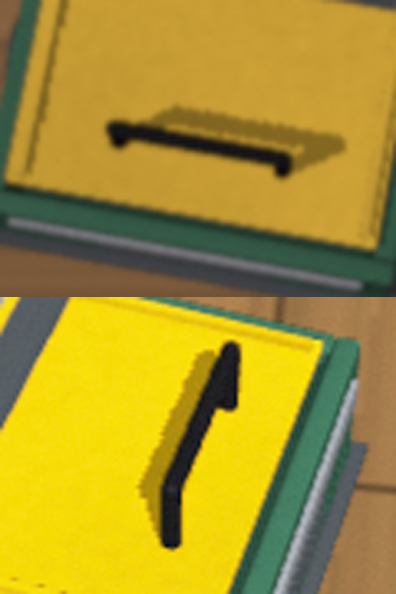

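The crops show the bar's ends: in the top view about (286,240) and (338.5,248.3), in the side view about (325,245) and (343,204).

Run:
```python
from cell import robot, camrig, job
from h import *
t=camrig.read_camera("top");s=camrig.read_camera("side");w=camrig.read_camera("wrist")
print("white",tri([(t,(464.2,297.4)),(s,(395,151.5))]))
L,e=tri([(t,(286.5,240)),(s,(325,245))]);Q,e2=tri([(t,(338.5,248.3)),(s,(343,204))])
print(L,e,Q,e2,"len",np.linalg.norm(L-Q),"mid",(L+Q)/2)
for z in (.1625,):
  a,b=onz(t,(286.5,240),z),onz(t,(338.5,248.3),z);print(a,b,(a+b)/2,np.linalg.norm(a-b)); d=a-b; print("machine yaw",np.arctan2(-d[0],d[1]))
  a,b=onz(s,(325,245),z),onz(s,(343,204),z);print(a,b,(a+b)/2)
# machine yaw from guard plate side edges: slit dark strip corners
for uv in((267,165),(386,185),(381,274),(254,261)): print(onz(t,uv,.116).round(3))
print(w["pose"].round(3).tolist(),w["fx"])
cv2.imwrite("pics/w0.png",w["image"][:,:,::-1])
```

```text
white (array([ 0.40938936, -0.32748256,  0.06960654]), np.float64(0.0009504297048547448))
[0.52459663 0.06144697 0.16670444] 3.1150253843369533e-05 [ 0.50530655 -0.04781088  0.16329528] 0.0013827592102143363 len 0.1110000373926377 mid [0.51495159 0.00681804 0.16499986]
[0.52535326 0.06175473 0.1625    ] [ 0.50683972 -0.0479657   0.1625    ] [0.51609649 0.00689451 0.1625    ] 0.11127139836273293
machine yaw -0.16715927591680202
[0.52505687 0.05785985 0.1625    ] [ 0.50399283 -0.04822752  0.1625    ] [0.51452485 0.00481617 0.1625    ]
[0.707 0.11  0.116]
[ 0.657 -0.156  0.116]
[ 0.458 -0.14   0.116]
[0.488 0.136 0.116]
[[0.386, -0.88, -0.277, 0.279], [-0.922, -0.369, -0.114, -0.454], [-0.002, 0.3, -0.954, 0.384], [0.0, 0.0, 0.0, 1.0]] 398.9285846926469
```

The manual's scale: shifts go in shares of 0.8 m and turns go in shares of 180 degrees. Converting my numbers, 0.0377 m / 0.8 = 0.0471, -0.0052 m / 0.8 = -0.0065.

Call:
{"name": "pendant", "arguments": {"deltas": [0.0471, -0.0065, 0.0188, 0, 0, 0, 0.0471, -0.0065, 0.0188, 0, 0, 0, 0.0471, -0.0065, 0.0188, 0, 0, 0, 0.0471, -0.0065, 0.0188, 0, 0, 0, 0.0471, -0.0065, 0.0188, 0, 0, 0, 0.0471, -0.0065, 0.0188, 0, 0, 0, 0.0471, -0.0065, 0.0188, 0, 0, 0, 0.0471, -0.0065, 0.0188, 0, 0, 0], "jaw": 0, "clamp_n": 10}}

```text
time: 1.02
tool_pos: [0.4665, -0.328, 0.2841]
tool_rot: [3.141, -0.0, 0.397]
contact_force: [0.8, 0.3, -0.1]
opening: 0.0432
grip_force: 0.0
```

Call:
{"name": "pendant", "arguments": {"deltas": [0, 0, 0, 0, 0, 0, 0, 0, 0, 0, 0, 0]}}

```text
time: 1.18
tool_pos: [0.4663, -0.3277, 0.2835]
tool_rot: [-3.14, 0.001, 0.401]
contact_force: [0.1, 1.2, -0.3]
opening: 0.0297
grip_force: 0.0
```

Run:
```python
from cell import robot, camrig, job
from h import *
s=robot.observe();print(s["tool_pos"],s["tool_rot"],s["opening"],s["contact_force"])
for n,p in(("white",(.410,-.3275)),("red",(.465,-.3292)),("blue",(.5195,-.3313))): print(n,tool_delta(s,[*p,.072+.019-.159+.159],R.from_euler("xyz",[np.pi,0,s["tool_rot"][2]]).as_matrix()))
w=camrig.read_camera("wrist");cv2.imwrite("pics/w1.png",w["image"][:,:,::-1])
```

```text
[ 0.46629658 -0.32774014  0.2834888 ] [-3.13965039e+00  9.82315007e-04  4.00599081e-01] 0.029692406180564335 [ 0.12026159  1.24558233 -0.2801222 ]
white (array([-0.05171287, -0.02210993,  0.03358262]), array([-1.94226409e-03,  9.82314699e-04, -9.53957659e-07]))
red (array([-0.00173033,  0.00090369,  0.03348882]), array([-1.94226409e-03,  9.82314699e-04, -9.53957659e-07]))
blue (array([0.04763581, 0.02409066, 0.03339529]), array([-1.94226409e-03,  9.82314699e-04, -9.53957659e-07]))
```

View pics/w1.png

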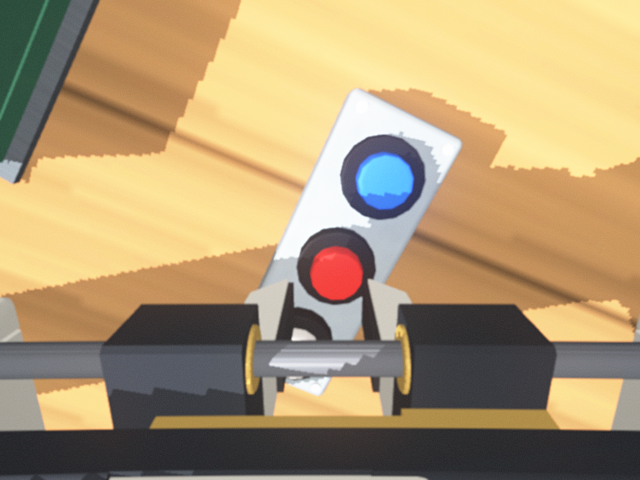

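The wrist view shows the open fingers straddling red (337,273), with blue at (385,180) beyond. The fingers are still closing, so I'll finish closing before pressing red.

In the tool's units: 0.018 m / 0.8 = 0.0225, -0.0017 m / 0.8 = -0.0021.

Call:
{"name": "pendant", "arguments": {"deltas": [-0.0021, 0.0013, 0, 0, 0, 0, 0, 0, 0, 0, 0, 0, 0, 0, 0, 0, 0, 0, 0, 0, 0.0225, 0, 0, 0, 0, 0, 0.015, 0, 0, 0, 0, 0, 0.0075, 0, 0, 0, 0, 0, 0.005, 0, 0, 0, 0, 0, 0, 0, 0, 0], "jaw": 0, "clamp_n": 10}}

```text
time: 1.9
tool_pos: [0.4633, -0.3314, 0.2448]
tool_rot: [-3.141, 0.001, 0.396]
contact_force: [-2.1, 0.4, 3.4]
opening: 0.0005
grip_force: 1.8
```

In the tool's units: 0.002 m / 0.8 = 0.0025, 0.001 m / 0.8 = 0.0013.

Call:
{"name": "pendant", "arguments": {"deltas": [0, 0, 0.0025, 0, 0, 0, 0, 0, 0.0013, 0, 0, 0, 0, 0, 0, 0, 0, 0]}}

```text
time: 2.15
tool_pos: [0.4636, -0.3312, 0.2441]
tool_rot: [3.14, 0.0, 0.397]
contact_force: [-6.4, 2.0, 14.3]
opening: 0.0005
grip_force: 6.9
```

Call:
{"name": "pendant", "arguments": {"deltas": [0, 0, -0.025, 0, 0, 0, 0, 0, -0.025, 0, 0, 0, -0.0313, -0.0144, 0, 0, 0, 0, -0.0313, -0.0144, 0, 0, 0, 0, 0, 0, 0, 0, 0, 0]}}

```text
time: 2.57
tool_pos: [0.4059, -0.3285, 0.2822]
tool_rot: [-3.14, 0.001, 0.396]
contact_force: [1.2, -0.1, -0.2]
opening: 0.0004
grip_force: 0.0
```

Run:
```python
from cell import robot, camrig, job
from h import *
s=robot.observe()
for n,p in(("white",(.410,-.3275)),("blue",(.5195,-.3313))): print(n,tool_delta(s,[*p,.091],R.from_euler("xyz",s["tool_rot"]).as_matrix()))
```

```text
white (array([0.0044203 , 0.00098037, 0.03221318]), array([-2.16840434e-19,  1.89735380e-19,  1.05879118e-22]))
blue (array([0.10399253, 0.04669719, 0.03202625]), array([-2.16840434e-19,  1.89735380e-19,  1.05879118e-22]))
```

In the tool's units: 0.015 m / 0.8 = 0.0188, 0.01 m / 0.8 = 0.0125.

Call:
{"name": "pendant", "arguments": {"deltas": [0.0055, 0.0013, 0.0125, 0, 0, 0, 0, 0, 0.0188, 0, 0, 0, 0, 0, 0.0113, 0, 0, 0, 0, 0, 0.005, 0, 0, 0, 0, 0, 0.0025, 0, 0, 0, 0, 0, 0, 0, 0, 0]}}

```text
time: 3.07
tool_pos: [0.4142, -0.3282, 0.2439]
tool_rot: [3.14, -0.001, 0.397]
contact_force: [-4.5, 4.6, 22.2]
opening: 0.0004
grip_force: 10.7
```

In the tool's units: 0.033 m / 0.8 = 0.0413, -0.02 m / 0.8 = -0.025.

Call:
{"name": "pendant", "arguments": {"deltas": [0, 0, -0.025, 0, 0, 0, 0, 0, -0.025, 0, 0, 0, 0.0413, 0.0188, 0, 0, 0, 0, 0.0413, 0.0188, 0, 0, 0, 0, 0.0413, 0.0188, 0, 0, 0, 0, 0, 0, 0, 0, 0, 0]}}

```text
time: 3.57
tool_pos: [0.5274, -0.3309, 0.2812]
tool_rot: [3.138, -0.004, 0.4]
contact_force: [-2.0, 0.9, 0.3]
opening: 0.0005
grip_force: 0.0
```

Run:
```python
from cell import robot, camrig, job
from h import *
s=robot.observe()
for n,p in(("blue",(.5195,-.3313)),): print(n,tool_delta(s,[*p,.091],R.from_euler("xyz",s["tool_rot"]).as_matrix()))
```

```text
blue (array([-0.0081247 , -0.00328844,  0.03120309]), array([-9.75781955e-19,  7.58941521e-19,  0.00000000e+00]))
```

In the tool's units: 0.018 m / 0.8 = 0.0225, -0.005 m / 0.8 = -0.0063.

Call:
{"name": "pendant", "arguments": {"deltas": [-0.0063, -0.0025, 0, 0, 0, 0, 0, 0, 0.0225, 0, 0, 0, 0, 0, 0.015, 0, 0, 0, 0, 0, 0.0063, 0, 0, 0, 0, 0, 0.0038, 0, 0, 0, 0, 0, 0, 0, 0, 0]}}

```text
time: 4.07
tool_pos: [0.5156, -0.3313, 0.2445]
tool_rot: [-3.14, 0.001, 0.396]
contact_force: [-2.0, 1.2, 3.7]
opening: 0.0004
grip_force: 1.9
```

In the tool's units: 0.002 m / 0.8 = 0.0025, 0.001 m / 0.8 = 0.0013.

Call:
{"name": "pendant", "arguments": {"deltas": [0, 0, 0.0025, 0, 0, 0, 0, 0, 0.0013, 0, 0, 0, 0, 0, 0, 0, 0, 0]}}

```text
time: 4.32
tool_pos: [0.5157, -0.3313, 0.2439]
tool_rot: [3.142, 0.0, 0.397]
contact_force: [-7.1, 5.1, 19.9]
opening: 0.0004
grip_force: 9.8
```

Call:
{"name": "pendant", "arguments": {"deltas": [0, 0, -0.0313, 0, 0, 0, 0, 0, -0.05, 0, 0, 0, 0, 0, -0.05, 0, 0, 0, 0, 0, -0.05, 0, 0, 0, 0, 0, -0.0188, 0, 0, 0, 0, 0, 0, 0, 0, 0], "jaw": 0.08}}

```text
time: 4.82
tool_pos: [0.5163, -0.3318, 0.4066]
tool_rot: [3.133, -0.004, 0.396]
contact_force: [-0.0, 0.2, -0.2]
opening: 0.0361
grip_force: 0.0
```

Run:
```python
from cell import robot, camrig, job
from h import *
s=robot.observe(); th=-.175; 
Rt=np.array([[np.sin(-th)*-1*-1,0,0]]*3) if 0 else None
y=np.array([np.cos(th),np.sin(th),0]);z=np.array([0,0,-1.]);x=np.cross(y,z)
print(tool_delta(s,[.515,.006,.25],np.c_[x,y,z]))
```

```text
(array([ 0.12922625, -0.31213333, -0.00459472]), array([ 1.03420965e-02,  3.53102585e-04, -9.99458716e-01]))
```

In the tool's units: -0.0375 m / 0.8 = -0.0469, 0.0155 m / 0.8 = 0.0194.

Call:
{"name": "pendant", "arguments": {"deltas": [0.0194, -0.0469, 0, 0, 0, 0, 0.0194, -0.0469, 0, 0, 0, 0, 0.0194, -0.0469, 0, 0, 0, 0, 0.0194, -0.0469, 0, 0, 0, 0, 0.0194, -0.0469, 0, 0, 0, 0, 0.0194, -0.0469, 0, 0, 0, 0, 0.0194, -0.0469, 0, 0, 0, 0, 0.0194, -0.0469, 0, 0, 0, 0], "jaw": 0.08}}

```text
time: 5.48
tool_pos: [0.5139, -0.0053, 0.3996]
tool_rot: [-3.141, 0.002, 0.396]
contact_force: [0.8, -0.1, 0.0]
opening: 0.0793
grip_force: 0.0
```

Call:
{"name": "pendant", "arguments": {"deltas": [0, 0, 0, 0, 0, -0.0382, 0, 0, 0, 0, 0, -0.0398, 0, 0, 0, 0, 0, -0.0398, 0, 0, 0, 0, 0, -0.0398, 0, 0, 0, 0, 0, -0.0398, 0, 0, 0, 0, 0, -0.0398, 0, 0, 0, 0, 0, -0.0398, 0, 0, 0, 0, 0, -0.0398]}}

```text
time: 6.15
tool_pos: [0.5143, -0.0071, 0.3994]
tool_rot: [-3.139, 0.0, 1.398]
contact_force: [0.2, 0.0, -0.1]
opening: 0.0802
grip_force: 0.0
```

Call:
{"name": "pendant", "arguments": {"deltas": [0, 0, 0, 0, 0, 0, 0, 0, 0, 0, 0, 0]}}

```text
time: 6.32
tool_pos: [0.5146, -0.0071, 0.3998]
tool_rot: [-3.14, 0.0, 1.388]
contact_force: [-1.1, 0.4, 0.3]
opening: 0.0801
grip_force: 0.0
```

Run:
```python
from cell import robot, camrig, job
from h import *
s=robot.observe(); th=-.175; print(s["qpos"].round(3))
y=np.array([np.cos(th),np.sin(th),0]);z=np.array([0,0,-1.]);x=np.cross(y,z)
print(tool_delta(s,[.515,.006,.163],np.c_[x,y,z]))
w=camrig.read_camera("wrist");cv2.imwrite("pics/w2.png",w["image"][:,:,::-1])
```

```text
[-0.163  0.328  1.56  -0.     1.256  0.02 ]
(array([ 0.01295509, -0.00181498,  0.07784726]), array([-0.00176433,  0.00015671, -0.00810846]))
```

View pics/w2.png

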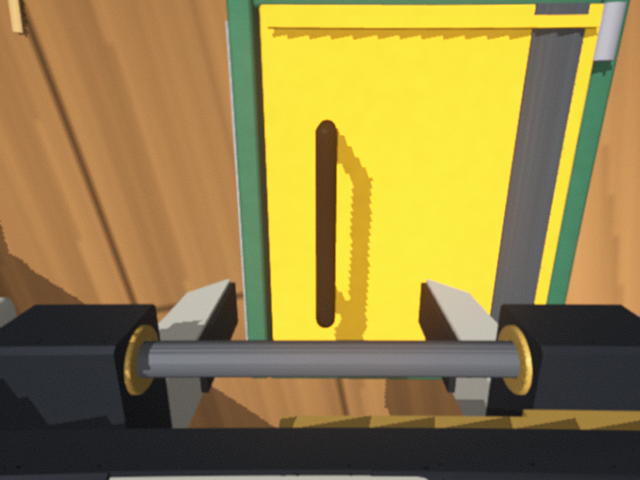

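The wrist view shows the bar parallel to the pads and centred between them, at column 326 with ends at rows 124 and 322. I'll check its position from this view.

Run:
```python
from cell import robot, camrig, job
from h import *
w=camrig.read_camera("wrist");t=camrig.read_camera("top")
for uv,tv in(((326,127),(286.5,240)),((325.5,319),(338.5,248.3))): print(onz(w,uv,.1625),tri([(w,uv),(t,tv)]))
```

```text
[0.52780696 0.06270876 0.1625    ] (array([0.52755663, 0.06239619, 0.15128671]), np.float64(0.00020023904642212765))
[ 0.50666016 -0.04892968  0.1625    ] (array([ 0.5067064 , -0.04800353,  0.16402256]), np.float64(0.0001427803396945108))
```

In the tool's units: 0.02 m / 0.8 = 0.025, 0.018 m / 0.8 = 0.0225.

Call:
{"name": "pendant", "arguments": {"deltas": [0.0081, 0, 0.0125, 0, 0, 0, 0.0081, 0, 0.025, 0, 0, 0, 0, 0, 0.025, 0, 0, 0, 0, 0, 0.0225, 0, 0, 0, 0, 0, 0.0113, 0, 0, 0, 0, 0, 0, 0, 0, 0]}}

```text
time: 6.97
tool_pos: [0.5167, 0.0063, 0.3212]
tool_rot: [-3.137, 0.0, 1.391]
contact_force: [0.2, 0.0, 0.7]
opening: 0.0802
grip_force: 0.0
```

Call:
{"name": "pendant", "arguments": {"deltas": [0, 0, 0, 0, 0, 0, 0, 0, 0, 0, 0, 0, 0, 0, 0, 0, 0, 0, 0, 0, 0, 0, 0, 0, 0, 0, 0, 0, 0, 0, 0, 0, 0, 0, 0, 0, 0, 0, 0, 0, 0, 0, 0, 0, 0, 0, 0, 0], "jaw": 0, "clamp_n": 30}}

```text
time: 7.63
tool_pos: [0.5173, 0.0058, 0.3238]
tool_rot: [3.141, 0.0, 1.392]
contact_force: [0.2, -0.3, -0.2]
opening: 0.0315
grip_force: 0.0
```

Run:
```python
from cell import robot, camrig, job
from h import *
s=robot.observe()
R0=R.from_euler("xyz",s["tool_rot"]).as_matrix(); g=s["tool_pos"]+.159*R0[:,2]; print("grasp",g, R0[:,1])
th=-.185; mx=np.array([np.cos(th),np.sin(th),0])
h=g+.165*mx; h[2]=.1115
p=np.array([-.165,.051]);prev=g; tilt=0
# tool turns back by half of the guard angle
for k in range(1,9):
    a=np.deg2rad(50)*k/8; q=np.array([np.cos(a)*p[0]+np.sin(a)*p[1],-np.sin(a)*p[0]+np.cos(a)*p[1]])
    b=h+mx*q[0]; b[2]=.1115+q[1]; print(k,b.round(4),"step fwd %.4f up %.4f"%((b-prev)@mx,b[2]-prev[2])); prev=b
```

```text
grasp [0.51736833 0.00582562 0.16480892] [ 9.84009600e-01 -1.78115249e-01  2.54888668e-04]
1 [0.5238 0.0046 0.1802] step fwd 0.0065 up 0.0154
2 [0.5321 0.0031 0.197 ] step fwd 0.0084 up 0.0168
3 [0.5421 0.0012 0.2128] step fwd 0.0102 up 0.0158
4 [ 0.5537 -0.001   0.2275] step fwd 0.0119 up 0.0146
5 [ 0.5669 -0.0034  0.2407] step fwd 0.0134 up 0.0132
6 [ 0.5814 -0.0062  0.2524] step fwd 0.0147 up 0.0117
7 [ 0.5971 -0.0091  0.2624] step fwd 0.0159 up 0.0100
8 [ 0.6137 -0.0122  0.2707] step fwd 0.0169 up 0.0082
```

Call:
{"name": "pendant", "arguments": {"deltas": [0, 0, 0, 0, 0, 0, 0, 0, 0, 0, 0, 0, 0, 0, 0, 0, 0, 0, 0, 0, 0, 0, 0, 0, 0, 0, 0, 0, 0, 0, 0, 0, 0, 0, 0, 0]}}

```text
time: 8.13
tool_pos: [0.5161, 0.0061, 0.3233]
tool_rot: [-3.137, 0.0, 1.392]
contact_force: [-6.9, -0.6, 3.2]
opening: 0.0109
grip_force: 30.0
```

The fingers hold the bar (opening 11 mm, 30 N), so I'll raise the first half slowly.

In the tool's units: -0.0085 m / 0.8 = -0.0106, -0.0083 m / 0.8 = -0.0104.

Call:
{"name": "pendant", "arguments": {"deltas": [0, 0.0038, -0.01, 0, 0, 0, 0, 0.0044, -0.0094, 0, 0, 0, 0, 0.005, -0.0106, 0, 0, 0, 0, 0.0055, -0.0104, 0, 0, 0, 0, 0.0063, -0.01, 0, 0, 0, 0, 0.0065, -0.0098, 0, 0, 0, 0, 0.0073, -0.0093, 0, 0, 0, 0, 0.0075, -0.009, 0, 0, 0]}}

```text
time: 8.8
tool_pos: [0.5504, -0.0002, 0.3862]
tool_rot: [-3.126, 0.001, 1.392]
contact_force: [-22.8, 2.1, 11.5]
opening: 0.0109
grip_force: 30.0
```

The 23 N force points outward along the radius, so my arc runs about 2 mm inside the true one. I'll shift it outward at the start of the second half.

In the tool's units: -0.0085 m / 0.8 = -0.0106, 0.0074 m / 0.8 = 0.0093.

Call:
{"name": "pendant", "arguments": {"deltas": [0, 0.0063, -0.0106, 0, 0, 0, 0, 0.0079, -0.0088, 0, 0, 0, 0, 0.0089, -0.0078, 0, 0, 0, 0, 0.0093, -0.007, 0, 0, 0]}}

```text
time: 9.13
tool_pos: [0.5773, -0.0053, 0.4146]
tool_rot: [-3.134, 0.002, 1.392]
contact_force: [-15.3, -1.0, 8.2]
opening: 0.0111
grip_force: 30.0
```

Call:
{"name": "pendant", "arguments": {"deltas": [0, 0.0088, -0.007, 0, 0, 0, 0, 0.01, -0.0063, 0, 0, 0, 0, 0.01, -0.0058, 0, 0, 0, 0, 0.0106, -0.005, 0, 0, 0, 0, 0, 0, 0, 0, 0, 0, 0, 0, 0, 0, 0]}}

```text
time: 9.63
tool_pos: [0.6092, -0.0114, 0.4353]
tool_rot: [-3.141, 0.002, 1.391]
contact_force: [-11.2, -2.5, 11.2]
opening: 0.0107
grip_force: 30.0
```

Run:
```python
from cell import robot, camrig, job
from h import *
t=camrig.read_camera("top");s=camrig.read_camera("side")
cv2.imwrite("pics/s3.png",cv2.resize(s["image"][80:380,160:560,::-1],None,fx=2,fy=2,interpolation=cv2.INTER_CUBIC))
st=robot.observe();R0=R.from_euler("xyz",st["tool_rot"]).as_matrix();print(st["tool_pos"]+.159*R0[:,2],st["contact_force"])
```

```text
[ 0.60876715 -0.01157815  0.27615189] [-11.1203902   -2.53909553  10.68745452]
```

View pics/s3.png

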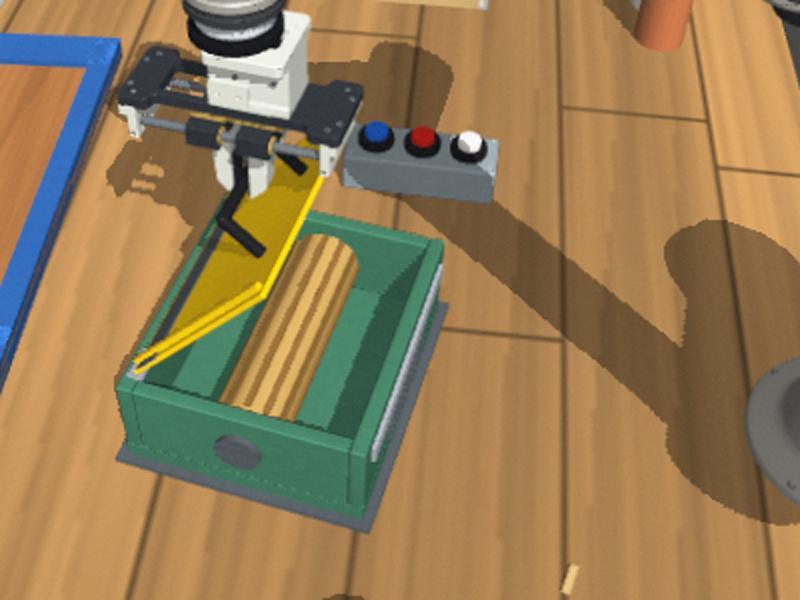

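The side view shows the guard open and held by the bar. Its near free corner is at full-frame (291.5,225.5), its hinge end near (228,264), and all three buttons are up. I'll compute the angle from the corner.

Run:
```python
from cell import robot, camrig, job
from h import *
s=camrig.read_camera("side")
th=-.182;mx=np.array([np.cos(th),np.sin(th),0]);my=np.array([-np.sin(th),np.cos(th),0])
h=np.array([.5155,.006,.1115])+.165*mx;h[2]=.1115
for uv in((291.5,225.5),(292,228),(291,223.5),(228.5,264.5)):
  o,d=ray(s,uv); p=o+d*(((h-o)@my+.125)/(d@my)); r=p-h; x,z=r@mx,r[2]; print(x.round(4),z.round(4),"r",np.hypot(x,z).round(4),"ang",np.degrees(np.arctan2(z,-x)).round(1))
```

```text
-0.1324 0.1663 r 0.2126 ang 51.5
-0.133 0.1607 r 0.2086 ang 50.4
-0.1317 0.1707 r 0.2156 ang 52.3
-0.0054 0.0199 r 0.0206 ang 74.8
```

The corner is the rib's top, about 3° above the guard's own line, so the guard is at about 48.5°, which agrees with the kinematics. I'll nudge it up a degree, settle and check it's still.

In the tool's units: 0.002 m / 0.8 = 0.0025, -0.001 m / 0.8 = -0.0013.

Call:
{"name": "pendant", "arguments": {"deltas": [0, 0.0025, -0.0013, 0, 0, 0, 0, 0.0025, -0.0013, 0, 0, 0, 0, 0, 0, 0, 0, 0, 0, 0, 0, 0, 0, 0, 0, 0, 0, 0, 0, 0, 0, 0, 0, 0, 0, 0, 0, 0, 0, 0, 0, 0, 0, 0, 0, 0, 0, 0]}}

```text
time: 10.45
tool_pos: [0.6128, -0.0121, 0.4368]
tool_rot: [-3.14, 0.002, 1.391]
contact_force: [-10.2, -1.8, 9.0]
opening: 0.0108
grip_force: 30.0
```

Call:
{"name": "pendant", "arguments": {"deltas": [0, 0, 0, 0, 0, 0, 0, 0, 0, 0, 0, 0, 0, 0, 0, 0, 0, 0, 0, 0, 0, 0, 0, 0, 0, 0, 0, 0, 0, 0, 0, 0, 0, 0, 0, 0, 0, 0, 0, 0, 0, 0, 0, 0, 0, 0, 0, 0]}}

```text
time: 11.12
tool_pos: [0.6128, -0.012, 0.4368]
tool_rot: [-3.139, 0.002, 1.391]
contact_force: [-10.5, -2.0, 8.4]
opening: 0.0113
grip_force: 30.0
```

Run:
```python
from cell import robot, camrig, job
import cv2,numpy as np
a=camrig.read_camera("side")["image"]
t=camrig.read_camera("top")["image"]
cv2.imwrite("pics/end.png",np.vstack([a,t])[::1,:,::-1][:, :][:960:2,::2] if 0 else cv2.resize(np.hstack([a,t])[:,:,::-1],(800,300)))
cv2.imwrite("pics/end_bar.png",cv2.resize(a[130:280,200:360,::-1],None,fx=4,fy=4,interpolation=cv2.INTER_CUBIC))
print(robot.observe()["qvel"].round(3))
```

```text
[-0.     0.001 -0.     0.     0.001 -0.001]
```

View pics/end.png

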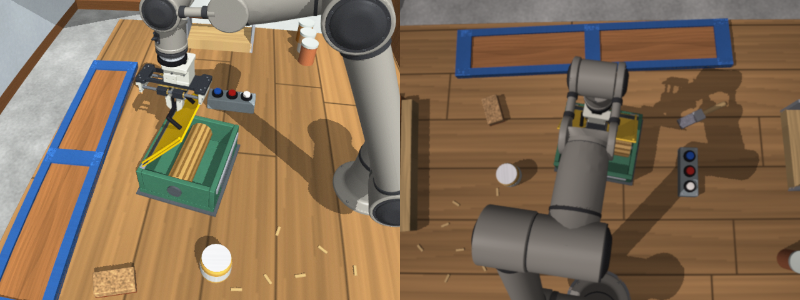

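View pics/end_bar.png

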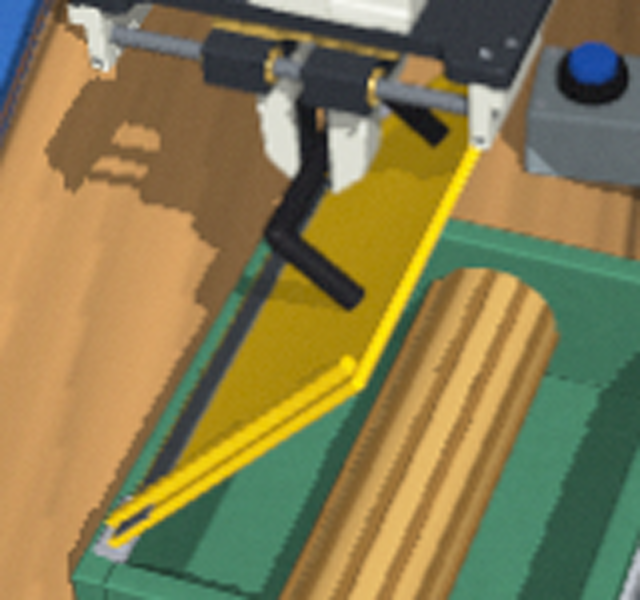

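The final views show the bar still between the fingers, the plate's lower corner at about (290,226), and the tin, brush and block unmoved. The angle is 50–52° and the arm is still, so I'm handing in.

```bash
python3 -c "
from cell import robot, camrig, job
print(job.hand_in())"
```

```text
the job is handed in; nothing more can be done
None
```

I pressed red, white and blue fully in that order with the guard shut, then raised the guard to about 50° (estimates 50–52°); the fingers hold it still by its bar, and I handed the job in at about 11 s.

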